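Slide the top sample plate off the stack into the loading bay

ROBOT

A 6-joint arm with a two-finger parallel gripper is mounted at the origin on the work surface. World frame = base frame: x ahead of the robot, y to its left, z up, the work surface at z = 0. Lengths are in m, angles in degrees, forces in N, time in s.
With the tool pointing down it reaches from about 0.3 to 0.825 m from the base axis. Payload 5.4 kg.
Tool frame: the origin (TCP) lies midway between the tips of the shut fingers; the grasp point (between the pads) lies r.grip_depth behind it (r.grip_depth is the distance from the TCP to the grasp point, in m); z points along the fingers, y is the line along which they close (so a half turn about z gives the same grasp; the last joint's range is limited). The gripper opens to 92 mm and grips with 3 to 60 N. Pads are 20 mm wide; open, the fingers measure 128 mm over their backs; the gripper's body (75 mm by 189 mm) begins 69 mm behind the grasp point.
Start: joints at [53.394, 9.076, 91.501, -0, 79.423, -12.038], TCP at [0.239, 0.523, 0.215] pointing down, gripper open.
Joint ranges: [-166.64, 166.64], [-54.1, 131.32], [10.49, 154.53], [-73.88, 253.88], [9.74, 151.15], [-171.62, 171.62]. Speed limits (degrees/s): [147.25, 147.25, 180, 180, 180, 180].

INTERFACE

Orientations are given as a 3x3 rotation matrix whose columns are the frame's x, y, z axes.
In Python, from rig import r, read_state, imaging gives the robot as it stands. Calls block until the motion is done:
- r.reach(position, orientation): joint-space move of the TCP to a pose.
- r.servo_line(position, rot=None, vel=0.15, threshold=None): straight line of the TCP; rot=None keeps the orientation; vel is the mean speed in m/s. With threshold (N) it stops when the force on the tool has changed by that much, and returns True; else False.
- r.move_joints(angles): joint-space move.
- r.command_gripper(opening, grip_force=None): finger opening in m; grip_force is the grip in N (None keeps the last); returns when the fingers have stopped.
- r.sleep(seconds).
- r.ik(position, orientation): joint angles nearest the present ones, or None.
- read_state(): the state.
- imaging.grab_frame(name): name is "scene" or "top" or "wrist"; returns a dict with "image" (420x560x3 uint8, red, green, blue), "z_map" (420x560 float32, m along the optical axis (not along the pixel's ray), 0 where there is no reading), "intrinsics" (3x3 intrinsics, pixels), "world_from_camera" (4x4, takes a point from camera to world coordinates); the wrist camera has in their place "tool_from_camera" (4x4, takes a point from camera to tool coordinates, whose origin is the TCP and whose axes are the flange's). Camera axes: x right, y down, z forward; pixel columns grow to the right and rows downward; lengths in m; the calibration is good to about 2 mm. The wrist camera is an equidistant fisheye: a pixel r from the principal point sees the ray r / f radians off the axis. A picture is of the moment at which its call begins: read the wrist's pose just before it.
A pose or a line that the arm cannot do raises r.MotionError and nothing moves.
- r.close_job(): hands the job in; it is judged then, once.
The state is a dict: "time_s": time; "q": joint angles; "qvel": joint speeds; "effort": joint torques, N m; "eef_pos": TCP position; "ee_rot": TCP orientation; "force": force on the tool from outside, world axes, zero at the start; "moment": the same for the moment, N m; "opening": finger opening in m; "grasp_force": force on a finger pad.
Only numpy, scipy, OpenCV 4.12 (cv2) and the standard library are available. Lean on these libraries where they do the work, as an engineer would, in place of code of your own. Each camera call takes 0.05 s, during which the arm holds its last target. There are 200 camera calls.

TASK

Slide the blue sample plate sideways off the top of the stack and along into the loading bay, pushing it gently until it is fully home against the bay's end stop with the red flag pushed in. Do not lift or tip it, do not disturb the plates under it or the things standing around, and let go when it is home.

Things in the scene. Friction and masses are not known exactly. Their poses are not given: they have to be found in the camera images.
- station: Fixed loading station. Origin on the table between stack and bay; x is the push direction, stack to bay; z up. Black stack tray centred at x=-75, y=0 mm, corner lips up to 20 mm. Bay: white block, x=-5 to 185, y=-65 to 65 mm, flat top (deck) 52 mm up, 2 mm below the blue plate's underside at the start. White instrument head 111 mm high, x=185 to 265 mm.
- bay_mouth (a point): Mid of the bay's mouth, on the deck (station x=11, y=0, z=52 mm), axes as the station's. Two steel guide rails, 6 mm high, bound the plate's way: inner faces at y=-45 and +45 mm from station x=42 mm on, flaring out to about y=-58 and +58 mm at the mouth.
- bay_roller (a point): Innermost point of a black sprung roller in the +y rail (station x=85, y=40.5 mm), 32 mm across, 11 mm high. It yields and clamps the passing plate sideways with 1 to 5 N, so the push grows by a few N well before the plate is home. Axes as the station's.
- bay_nominal_stop (a point): Middle of the range of the dark end stop, on the deck (station x=149 mm), axes as the station's. The stop is a rigid bar across the deck, 80 mm wide, 12 mm high; its real face stands anywhere within 10 mm either side of this point along x, differs each time and is NOT measured: find it by feel, the push force rises sharply there.
- top_plate: Blue flat sample plate on top of the stack, 128 (x) x 86 (y) x 14 (z) mm, 0.16 to 0.28 kg, plain flat sides, within a few mm and degrees of square. Origin: centre of its underside; x points to the bay. Home, its leading short side lies against the end stop: centre at station x=75 to 95 mm. Fragile: pushing with 22 N or more breaks it.
- plate_third: White plate directly under the blue one, same size, loose, origin at the centre of its underside. Must stay (5 mm at most).
- plate_middle: Grey plate, second from below, same size, loose, origin at the centre of its underside. Must stay (5 mm at most).
- plate_bottom: White plate at the bottom of the stack, same size, loose, origin at the centre of its underside. Must stay (5 mm at most).
- flag (a joint): Red sprung home flag at the middle of the end stop's face: 0 = out, standing 6 mm proud of the face; 0.006 m = flush with the face, which is when the plate touches the stop. Very soft spring (below 0.5 N).
- amber_bottle: Amber glass bottle, 60 mm across, 100 mm high, standing loose; origin at the centre of its underside. Leave alone.
- beaker: Clear beaker, 68 mm across, 85 mm high, standing loose; origin at the centre of its underside. Leave alone.
- vial_rack: Orange vial rack, 100 x 60 x 50 mm, loose; origin at the centre of its underside. Leave alone.
There are look-alikes about, which are no part of the job. What is shaped like the top_plate but brown, orange or turquoise is not meant.

How it is judged:
By the outcome, as a careful person would: the job done as asked, in the order asked, and still so for the second after the job is handed in, with the robot touching nothing.
It also fails if it takes over 48 s, if anything falls off the work surface, if the arm or the gripper's body presses on something with over 40 N, if the wrist force passes 120 N, or if a joint passes its speed limit or range.

## Working session

There is one attempt and no reset: what is moved stays moved. The work goes in short steps, each a Python script; the robot and the scene stay as the last script left them, time stands still between calls to the robot, and variables do not carry over. Pictures are saved under pics/ and viewed, at most 10 in all, crops included, and the job is handed in when it is done.

```bash
mkdir -p pics; ls; python3 - <<'E'
from rig import r, read_state, imaging
import cv2, numpy as np
for n in ("scene","top"):
    f=imaging.grab_frame(n); np.savez(f"pics/{n}.npz",**f)
    cv2.imwrite(f"pics/{n}0.png",f["image"][:,:,::-1])
    print(n,f["intrinsics"].round(1).tolist(),f["world_from_camera"].round(3).tolist())
s=read_state();print(s["time_s"],s["force"],r.grip_depth,s["ee_rot"])
E
```

```text
pics
scene [[412.3, 0.0, 279.8], [0.0, 412.3, 213.0], [0.0, 0.0, 1.0]] [[0.82, 0.312, -0.48, 1.026], [0.572, -0.481, 0.664, -0.698], [-0.024, -0.819, -0.573, 0.654], [0.0, 0.0, 0.0, 1.0]]
top [[445.4, 0.0, 271.3], [0.0, 445.4, 211.1], [0.0, 0.0, 1.0]] [[-0.024, -0.995, 0.102, 0.447], [-1.0, 0.024, -0.001, -0.039], [-0.002, -0.102, -0.995, 1.095], [0.0, 0.0, 0.0, 1.0]]
0.1 [-0.82127532 -0.50306944  0.47148722] 0.0187 [[-9.09431573e-01  4.15852307e-01 -1.03535999e-03]
 [ 4.15853447e-01  9.09430536e-01 -1.41811919e-03]
 [ 3.51859857e-04 -1.72024039e-03 -9.99998458e-01]]
```

View pics/scene0.png

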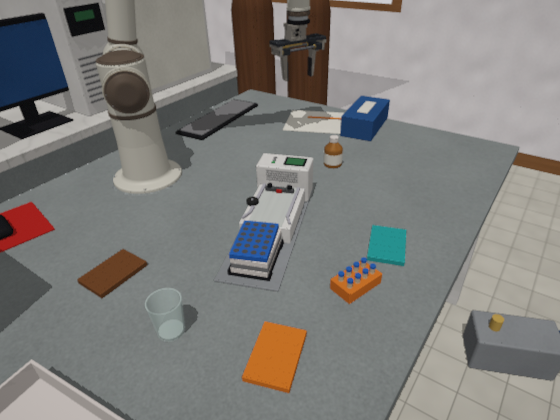

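View pics/top0.png

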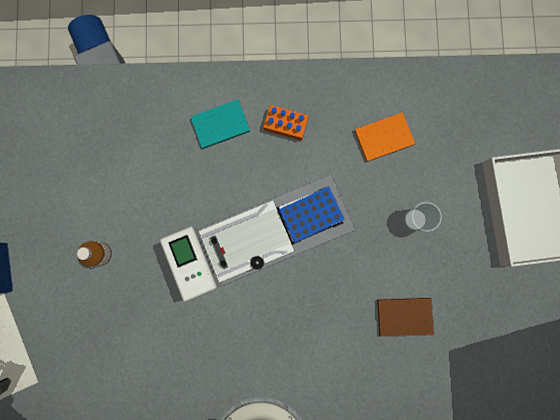

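The scene view shows the stack with the blue plate at (256,240), the bay beyond it and the white head at (285,172). In the top view the blue plate is at (312,214), the roller at (257,262), the flag at (222,251) and the beaker at (424,216).

Candidates (top view) are the blue plate on the stack (312,214), turquoise (220,124), orange (384,136) and brown (405,317). Only the blue one fits, by colour and by sitting on the stack at the bay mouth.

```bash
cat > h.py <<'E'
import numpy as np, cv2
def cloud(f):
    z=f["z_map"];K=f["intrinsics"];v,u=np.indices(z.shape)
    P=np.stack([(u-K[0,2])/K[0,0]*z,(v-K[1,2])/K[1,1]*z,z],-1)
    T=f["world_from_camera"];return P@T[:3,:3].T+T[:3,3]
def rect(m,P,zpl=None):
    n,l,s,c=cv2.connectedComponentsWithStats(m.astype(np.uint8))
    k=1+np.argmax(s[1:,4]);return cv2.minAreaRect((P[l==k][:,:2]*1000).astype(np.float32)),c[k],np.median(P[l==k][:,2]),l==k
E
python3 - <<'E'
from h import *
f=dict(np.load("pics/top.npz"));P=cloud(f);hsv=cv2.cvtColor(f["image"],cv2.COLOR_RGB2HSV)
blue=(hsv[...,0]>100)&(hsv[...,0]<130)&(hsv[...,1]>120)&(P[...,2]>.04)
roi=np.zeros_like(blue);roi[160:310,140:370]=1
b=rect(cv2.morphologyEx((blue&roi).astype(np.uint8),cv2.MORPH_CLOSE,np.ones((5,5))),P)
deck=roi&(P[...,2]>.042)&(P[...,2]<.075)
K5=np.ones((3,3),np.uint8)
d0=deck&~cv2.dilate(b[3].astype(np.uint8),np.ones((7,7))).astype(bool)
d=rect(d0,P); h=rect(roi&(P[...,2]>.095),P)
for x in (b,d,h):print(x[:3])
im=f["image"][:,:,::-1].copy()
for x,c in((b,(0,255,255)),(d,(0,255,0)),(h,(255,0,255))):
    cs,_=cv2.findContours(x[3].astype(np.uint8),0,2);cv2.drawContours(im,cs,-1,c,1)
cv2.imwrite("pics/crop1.png",cv2.resize(im[160:310,140:370],None,fx=3.4,fy=3.4,interpolation=0))
E
```

```text
(((530.2405395507812, -105.07339477539062), (92.2243881225586, 191.89793395996094), 26.131103515625), array([311.31555556, 214.14617284]), np.float64(0.06772177388194711))
(((481.56744384765625, 20.915328979492188), (147.55819702148438, 193.6198272705078), 20.18044090270996), array([245.01211454, 241.91629956]), np.float64(0.05227923075345364))
(((460.60797119140625, 83.00897216796875), (150.14198303222656, 217.4813232421875), 21.36331558227539), array([188.46801748, 263.80135081]), np.float64(0.11086040608631986))
```

View pics/crop1.png

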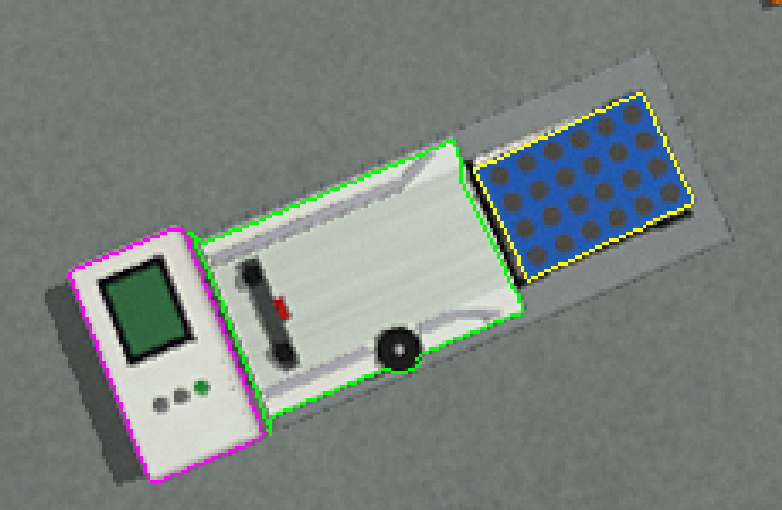

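The crop confirms the target: blue plate outlined in yellow, deck in green, head in magenta, and the flag visible left of the roller. Depth edge noise skews the rectangles, so I'll cast the outlines onto their known planes instead.

```bash
cat >> h.py <<'E'
def onplane(f,uv,z):
    K=f["intrinsics"];T=f["world_from_camera"]
    d=np.c_[(uv[:,0]-K[0,2])/K[0,0],(uv[:,1]-K[1,2])/K[1,1],np.ones(len(uv))]@T[:3,:3].T
    return (T[:3,3]+d*((z-T[2,3])/d[:,2])[:,None])[:,:2]
def prect(f,m,z):
    cs,_=cv2.findContours(m.astype(np.uint8),0,1);c=max(cs,key=cv2.contourArea)[:,0].astype(float)
    return cv2.minAreaRect((onplane(f,c,z)*1000).astype(np.float32))
E
python3 - <<'E'
from h import *
f=dict(np.load("pics/top.npz"));P=cloud(f);hsv=cv2.cvtColor(f["image"],cv2.COLOR_RGB2HSV)
blue=(hsv[...,0]>100)&(hsv[...,0]<130)&(hsv[...,1]>120)&(P[...,2]>.04)
roi=np.zeros_like(blue);roi[160:310,140:370]=1
b=rect(cv2.morphologyEx((blue&roi).astype(np.uint8),cv2.MORPH_CLOSE,np.ones((5,5))),P)[3]
d=rect(roi&(P[...,2]>.042)&(P[...,2]<.075)&~cv2.dilate(b.astype(np.uint8),np.ones((7,7))).astype(bool),P)[3]
# drop the roller bulge by opening
d=cv2.morphologyEx(d.astype(np.uint8),cv2.MORPH_OPEN,np.ones((21,21)))|0
h=rect(roi&(P[...,2]>.095),P)[3]
print("blue",prect(f,b,.068));print("deck",prect(f,d,.052));print("head",prect(f,h,.111))
print("roller",onplane(f,np.array([[140+399/3.4,160+349/3.4]]),.063),"flag",onplane(f,np.array([[140+282/3.4,160+308/3.4]]),.058))
E
```

```text
blue ((542.1594848632812, -132.7592315673828), (86.25811004638672, 127.67219543457031), 23.84856605529785)
deck ((478.14813232421875, -3.5731773376464844), (72.5313720703125, 104.9247055053711), 88.63685607910156)
head ((435.9888916015625, 144.36569213867188), (148.90185546875, 81.8043212890625), 21.180347442626953)
roller [[ 0.43352975 -0.00505112]] flag [[0.46315237 0.07435124]]
```

```bash
cat > st.py <<'E'
import numpy as np
from rig import r, read_state, imaging
a=np.radians(21.18);X=np.array([-np.sin(a),np.cos(a),0]);Y=np.array([-np.cos(a),-np.sin(a),0]);Z=np.array([0,0,1.])
O=np.array([.43599,.14437,0])-.225*X
def W(x,y,z): return O+x*X+y*Y+z*Z
def S(p): d=np.array(p)-O; return np.array([d@X,d@Y,d[2]])*1000
def rotm(s): 
    y=s*Y; return np.c_[np.cross(y,-Z),y,-Z]
def show(t): 
    s=read_state(); f=np.array(s["force"]);print(t,round(s["time_s"],2),S(s["eef_pos"]).round(1),"F",[round(float(f@v),2) for v in(X,Y,Z)])
E
python3 - <<'E'
from st import *
c=[(np.abs(q-np.array(read_state()["q"])).max(),s,q) for s in(1,-1) for q in[r.ik(W(-.172,.001,.25),rotm(s))] if q is not None]
m,s,q=min(c,key=lambda t:t[0]);print(s,np.round(q,1),m)
qe=r.ik(W(.03,0,.059),rotm(s));print(np.round(qe,1))
r.command_gripper(.04)
r.reach(W(-.172,.001,.25),rotm(s));show("above")
import cv2
f=imaging.grab_frame("wrist");cv2.imwrite("pics/w1.png",f["image"][:,:,::-1])
r.servo_line(W(-.172,.001,.059),vel=.12,threshold=4);show("down")
f=imaging.grab_frame("scene");cv2.imwrite("pics/s1.png",cv2.resize(f["image"][150:300,190:390,::-1],None,fx=4,fy=4))
E
```

```text
-1 [-32.5  14.7  81.   -0.   84.3 -53.7] 85.8744350963396
[-17.9   9.7 109.8  -0.   60.5 -39.1]
above 3.88 [-171.3    0.5  250. ] F [0.42, 0.09, 0.03]
down 5.67 [-172.5    0.6   59.9] F [-0.39, 0.63, 0.27]
```

View pics/s1.png

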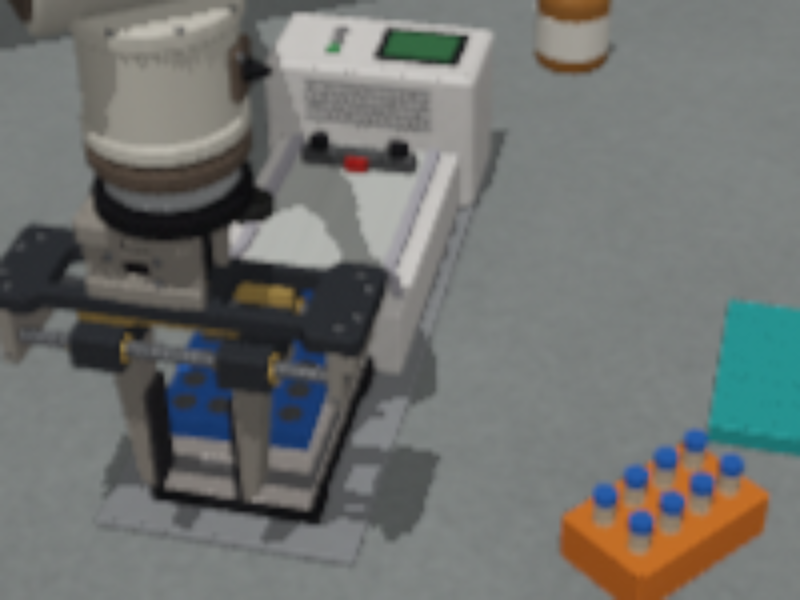

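The fingers stand behind the plate's trailing side at tip height 60 mm, above the third plate's top at 54 mm and clear of everything. Starting the push.

```bash
python3 - <<'E'
from st import *
import cv2
for x,v in((-.150,.05),(-.140,.02),(-.125,.03),(-.09,.05),(-.06,.04)):
    h=r.servo_line(W(x,0,.059),vel=v,threshold=7);show(h)
    if h: break
f=imaging.grab_frame("scene");cv2.imwrite("pics/s2.png",cv2.resize(f["image"][150:300,190:390,::-1],None,fx=4,fy=4))
E
```

```text
False 6.31 [-1.499e+02 -1.000e-01  5.910e+01] F [0.68, -0.46, 0.4]
False 6.96 [-139.8   -0.    59. ] F [-0.7, -0.18, -0.6]
False 7.61 [-124.6    0.    58.9] F [0.0, 0.02, 0.85]
False 8.46 [-89.8   0.   58.9] F [-0.31, 0.65, 0.73]
False 9.36 [-59.5   0.2  58.7] F [-0.1, 0.94, 0.36]
```

View pics/s2.png

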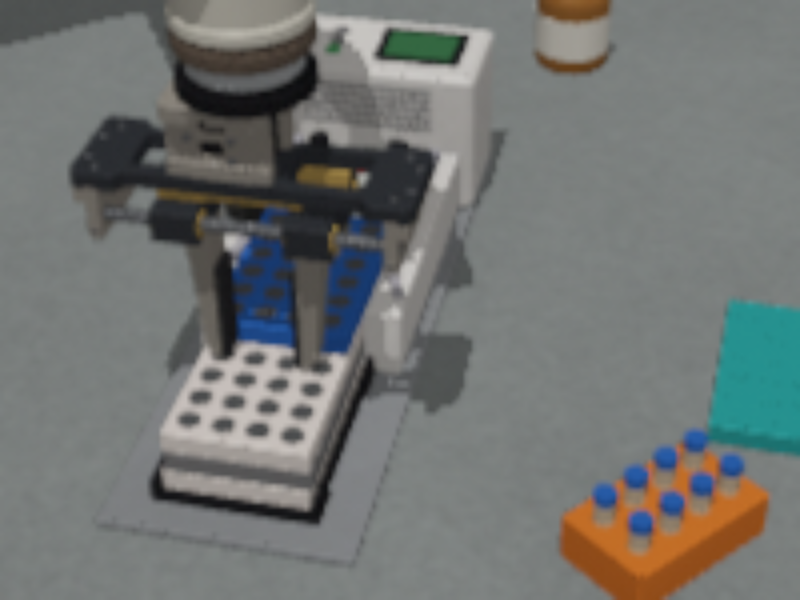

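The plate is sliding squarely into the mouth, the white stack beneath is still in place, and the push force is near zero. Moving on past the roller.

```bash
python3 - <<'E'
from st import *
for x,v in((-.045,.03),(-.03,.03),(-.015,.03),(-.004,.025)):
    h=r.servo_line(W(x,0,.059),vel=v,threshold=9);show(h)
    if h: break
else:
    for k in range(1,8):
        h=r.servo_line(W(-.004+.005*k,0,.059),vel=.010,threshold=7);show(h)
        if h: break
E
```

```text
False 10.06 [-44.6   0.   59. ] F [-0.29, 0.23, -0.0]
False 10.71 [-29.5   0.   59. ] F [-0.09, 0.12, -0.76]
False 11.36 [-14.5   0.1  59. ] F [-0.18, 0.4, 0.3]
False 11.95 [-3.6 -0.1 59. ] F [-0.68, -0.34, 0.15]
False 12.6 [ 1.1 -0.  59. ] F [-1.55, -0.22, 0.29]
False 13.25 [ 6.2 -0.  59. ] F [-1.26, 0.08, -0.5]
False 13.9 [11.2 -0.  59. ] F [-1.86, -0.34, -0.39]
False 14.55 [16.2 -0.  59. ] F [-2.19, -0.65, 0.13]
True 14.89 [16.7 -0.1 59.1] F [-1.84, -0.57, 0.29]
```

A sharp rise came at tip x≈16.7 mm, which fits a stop at about 155 mm. I'll confirm with a second gentle press.

```bash
python3 - <<'E'
from st import *
import cv2
for i in range(2):
    h=r.servo_line(W(.022,0,.059),vel=.008,threshold=8);show(h)
f=imaging.grab_frame("scene");cv2.imwrite("pics/s3.png",cv2.resize(f["image"][150:250,220:353,::-1],None,fx=6,fy=6,interpolation=2))
f=imaging.grab_frame("top");cv2.imwrite("pics/t3.png",cv2.resize(f["image"][190:310,150:350,::-1],None,fx=4,fy=4))
E
```

```text
True 15.3 [16.7 -0.1 59.1] F [-1.89, -0.31, 1.47]
True 15.71 [16.7 -0.1 59.1] F [-1.36, 0.53, 0.59]
```

View pics/t3.png

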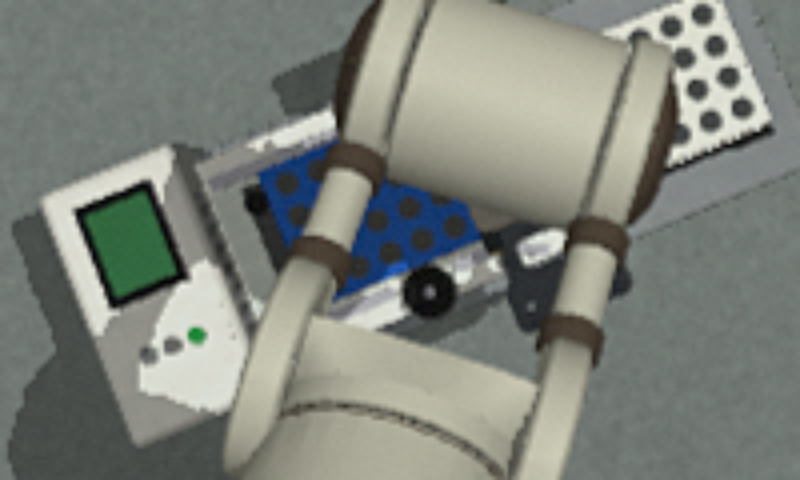

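The third press stopped at the same 16.7 mm. The plate's leading edge lies along the dark stop at (270,240), so it is rigid contact. Backing off and checking.

```bash
python3 - <<'E'
from st import *
from h import *
r.servo_line(W(-.015,0,.059),vel=.05);r.servo_line(W(-.015,0,.20),vel=.15);r.servo_line(W(-.20,.0,.25),vel=.2);show("away")
f=imaging.grab_frame("top")
hsv=cv2.cvtColor(f["image"],cv2.COLOR_RGB2HSV);P=cloud(f)
cv2.imwrite("pics/t4.png",cv2.resize(f["image"][180:310,140:350,::-1],None,fx=3.8,fy=3.8,interpolation=2))
blue=(hsv[...,0]>100)&(hsv[...,0]<130)&(hsv[...,1]>120)&(P[...,2]>.04)&(P[...,2]<.09)
b=rect(cv2.morphologyEx(blue.astype(np.uint8),cv2.MORPH_CLOSE,np.ones((5,5))),P)[3]
q=prect(f,b,.066);print(q,S([q[0][0]/1000,q[0][1]/1000,0]))
E
```

```text
away 18.78 [-199.3    0.   249.5] F [-0.38, -0.88, -0.26]
((487.2999572753906, 19.725631713867188), (85.94597625732422, 127.62501525878906), 21.119783401489258) [90.23712021 -2.8100696   0.        ]
```

View pics/t4.png

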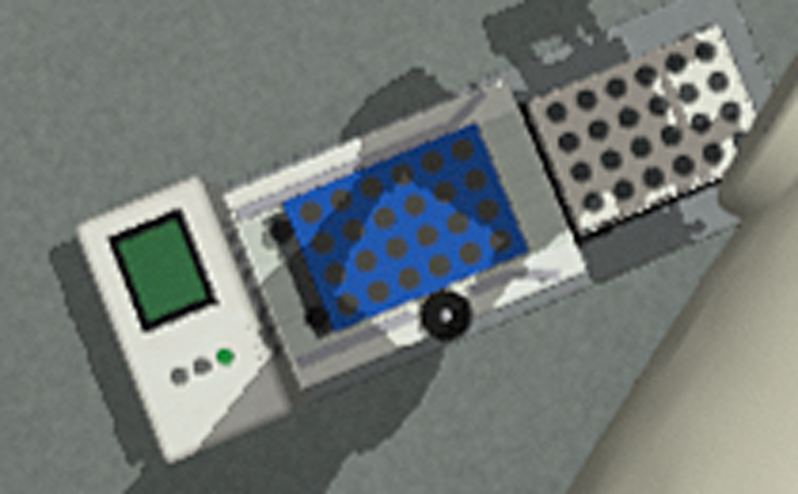

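The blue plate lies flush and square (0.06° off) against the dark stop at (300,270). No red is showing and its centre is at station x≈90 mm. The stack is intact, so I'm handing in.

```bash
python3 -c "
from rig import r
print(r.close_job())"
```

```text
the job is handed in; nothing more can be done
None
```

The blue plate is home against the end stop, with no red flag showing in the last picture; the stack looks undisturbed, the gripper is clear, and the job was handed in at about 19 s of the 48 s allowed.

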